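Put the cleaned microscope objectives away in their tray in order of length

ROBOT

A 6-joint arm with a two-finger parallel gripper is mounted at the origin on the work surface. World frame = base frame: x ahead of the robot, y to its left, z up, the work surface at z = 0. Lengths are in m, angles in rad, forces in N, time in s.
With the tool pointing down it reaches from about 0.35 to 0.925 m from the base axis. Payload 6.4 kg.
Tool frame: the origin (TCP) lies midway between the tips of the shut fingers; the grasp point (between the pads) lies 19 mm behind it (manip.grip_depth is the distance from the TCP to the grasp point, in m); z points along the fingers, y is the line along which they close (so a half turn about z gives the same grasp; the last joint's range is limited). The gripper opens to 85 mm and grips with 20 to 120 N. Pads are 22 mm wide; open, the fingers measure 114 mm over their backs; the gripper's body (76 mm by 85 mm) begins 54 mm behind the grasp point. The pads swing forward as they close: fully open they stand 13 mm farther back than shut.
Start: joints at [1.163, 0.245, 1.558, -0, 1.339, -0.174], TCP at [0.151, 0.632, 0.194] pointing down, gripper open.
Joint ranges: [-3.13, 3.13], [-1.02, 2.26], [0.13, 2.54], [-0.95, 4.09], [0.21, 2.88], [-2.74, 2.74]. Speed limits (rad/s): [2.57, 2.57, 3.14, 3.14, 3.14, 3.14].

INTERFACE

Orientations are given as a unit quaternion [w, x, y, z].
In Python, from rig import manip gives the robot as it stands.
- The arm moves only by the tool send_rows, never from a script. Its argument "motion" is a list of rows, each a list of 3 entries, a list of its own where there are three numbers: the turn, a rotation vector about the tool's x, y, z normalised to -1 to 1, where 1 is 180 degrees, then the shift along the tool's x, y, z normalised to -1 to 1, where 1 is 0.2 m, then the opening, from -1 (shut) to 1 (fully open). A call has 1 to 10 rows; each row is the pose to reach, as a shift and turn from the pose commanded when the call began, along the tool's axes at that moment, turning the shorter way round; what a row does not reach only later rows make up. A row lasts 1/8 s, in which the tool goes at most 62.5 mm and 10.7 degrees, less where a joint would pass 70% of its speed; a pose out of reach is approached as far as the arm can. A call with a number of a shift or a turn outside -1 to 1 is refused whole. A call with a gripper value outside its range is refused whole. The fingers move at their own pace and stop on an object; "newtons" is the grip in N (left out, the last holds). Time passes only in rows, so rows that repeat a pose let the fingers close. It gives the time, the measured TCP pose, the force, the opening and the grip force at its end, in the units of the state.
- manip.get_obs(): the state, without advancing time (a new reading comes with each control period).
- manip.camera(name): name is "side" or "top" or "wrist"; returns the picture (400x640x3 uint8, red, green, blue); there is no depth.
- manip.camera_model(name): a dict with "fx", "fy", "cx", "cy" (pixels), "R" (3x3) and "t" (3): a world point X has camera coordinates R X + t. Camera axes: x right, y down, z forward; pixel columns grow to the right and rows downward; lengths in m; the calibration is good to about 2 mm. A picture is of the moment at which its call begins: read the wrist's pose just before it. camera_model takes no time and is no camera call; for the wrist camera it gives the pose at the moment of the call.
- manip.sign_off(): hands the job in; it is judged then, once.
The state is a dict: "time_s": time; "joint_pos": joint angles; "dq": joint speeds; "joint_torque": joint torques, N m; "tcp_pos": TCP position; "ee_rot": TCP orientation; "wrist_force": force on the tool from outside, world axes, zero at the start; "torque": the same for the moment, N m; "grip_width": finger opening in m; "grasp_force": force on a finger pad.
Only numpy, scipy, OpenCV 4.12 (cv2) and the standard library are available. Lean on these libraries where they do the work, as an engineer would, in place of code of your own. Each camera call takes 0.05 s, during which the arm holds its last target. There are 200 camera calls.

TASK

The four cleaned microscope objectives stand on the mat: put them away in the objective tray, one to a bay, in order of length, with the shortest in the bay next to the red pull tab and the longest at the far end. Keep them upright, nose up, and set each one down gently on the floor of its bay, never dropping it. Leave the eyepiece, the oil bottle and everything else on the bench where it is.

Things in the scene. Friction and masses are not known exactly. Their poses are not given: they have to be found in the camera images.
- objective_red: microscope objective, the shortest of four: 36 mm tall, nose up. Silver barrel 32 mm in diameter from the foot to 32 mm up, a red ring round the barrel's top, above it a narrower steel nose with dark lens; black dust cap as foot. Origin: centre of the underside, z up. Loose, 55 to 270 g. Starts on a fixed 2 mm thick dark blue-grey mat, 75 mm or more centre to centre from its neighbours
- objective_yellow: microscope objective, second shortest of four: 46 mm tall, nose up. Silver barrel 32 mm in diameter from the foot to 35 mm up, a yellow ring round the barrel's top, above it a narrower steel nose with dark lens; black dust cap as foot. Origin: centre of the underside, z up. Loose, 55 to 270 g. Starts on a fixed 2 mm thick dark blue-grey mat, 75 mm or more centre to centre from its neighbours
- objective_green: microscope objective, second longest of four: 56 mm tall, nose up. Silver barrel 32 mm in diameter from the foot to 42 mm up, a green ring round the barrel's top, above it a narrower steel nose with dark lens; black dust cap as foot. Origin: centre of the underside, z up. Loose, 55 to 270 g. Starts on a fixed 2 mm thick dark blue-grey mat, 75 mm or more centre to centre from its neighbours
- objective_blue: microscope objective, the longest of four: 66 mm tall, nose up. Silver barrel 32 mm in diameter from the foot to 48 mm up, a blue ring round the barrel's top, above it a narrower steel nose with dark lens; black dust cap as foot. Origin: centre of the underside, z up. Loose, 55 to 270 g. Starts on a fixed 2 mm thick dark blue-grey mat, 75 mm or more centre to centre from its neighbours
- tray: aluminium tray, fixed, 68 (x) by 244 mm (y), any yaw. Four open bays in a row along y, 60 x 56 mm inside, dark floor with a pale ring at the centre. Origin: centre of the underside. Bay centres x = 0, y = -90, -30, 30, 90 mm; floor 4 mm, walls and dividers 12 mm above the origin (4 mm thick). A red pull tab sticks out 24 mm at the -y end (34 mm wide, 14 mm high), next to the -90 mm bay
- eyepiece: microscope eyepiece, leave it: black, 44 mm tall, 38 mm across on a 30 mm steel tube, no colour ring; stands on the mat among the objectives. Origin: centre of the underside
- oil_bottle: small amber glass oil bottle with white cap, leave it: 29 mm in diameter, 56 mm tall; stands on the mat among the objectives. Origin: centre of the underside
- slide_box: orange slide box, leave it: 100 x 82 x 33 mm, lies on the bench. Origin: centre of the underside
- flask: small clear culture flask with blue cap, lying flat, leave it: 80 mm long (x, cap to -x), 42 mm wide, 25 mm high, on the bench. Origin: centre of the underside under its middle
- tissue_box: white and green lens-tissue box, leave it: 105 x 65 x 22 mm, lies on the bench. Origin: centre of the underside

How it is judged:
By the outcome, as a careful person would: the job done as asked, in the order asked, and still so for the second after the job is handed in, with the robot touching nothing.
It also fails if it takes over 102 s, if anything falls off the work surface, if the arm or the gripper's body presses on something with over 40 N, if the wrist force passes 120 N, or if a joint passes its speed limit or range.

## Working session

There is one attempt and no reset: what is moved stays moved. The work goes in short steps, Python scripts to look and compute and a tool call to move; the robot and the scene stay as the last step left them, time stands still between calls to the robot, and variables do not carry over. Pictures are saved under pics/ and viewed, at most 14 in all, crops included, and the job is handed in when it is done.

Besides the shell and the picture viewer there is one more tool, called after ">>>" by a JSON object that holds its "method" and its "body", one argument or row to a line. send_rows: Moves the arm, as the interface text tells. Scaled input: -1 to 1 covers 0.2 m each way for a shift and 180 degrees each way for a turn. Its arguments: {"type":"object","properties":{"motion":{"type":"array","items":{"type":"array"}},"newtons":{"type":"number"}},"required":["motion"]}

```bash
mkdir -p pics; ls; python3 - <<'E'
from rig import manip
import cv2
o=manip.get_obs(); print(o)
for n in ("top","side"):
    im=manip.camera(n); cv2.imwrite(f"pics/{n}0.png",im[:,:,::-1]); m=manip.camera_model(n); print(n,m)
print(manip.grip_depth)
E
```

```text
pics
{'time_s': 0.0, 'joint_pos': array([ 1.16289064e+00,  2.45816694e-01,  1.55900863e+00,  1.22727965e-05,
        1.33872000e+00, -1.74099283e-01]), 'dq': array([-9.29648270e-04,  7.43608837e-04, -1.87252547e-05,  1.94703414e-03,
        7.49433125e-05, -5.25641348e-04]), 'joint_torque': array([-1.45137281e-03, -4.29502773e+01, -3.26131046e+01, -1.88374584e-04,
        5.34788778e-03,  2.98988073e-05]), 'tcp_pos': array([0.15032922, 0.63172798, 0.19258162]), 'ee_rot': array([-2.85843117e-04,  1.16638464e-01,  9.93173960e-01, -9.33576047e-04]), 'wrist_force': array([-0.79930216,  0.6463285 ,  0.06215953]), 'torque': array([-0.01382039,  0.00775641, -0.01062429]), 'grasp_force': 0.0, 'grip_width': 0.08557266392431424}
top {'fx': 370.63387326673217, 'fy': 370.63387326673217, 'cx': 323.2243784442743, 'cy': 198.73480548683767, 'R': array([[-4.95385501e-04, -9.99846283e-01, -1.75261179e-02],
       [-9.96961960e-01,  1.85888656e-03, -7.78678040e-02],
       [ 7.78884135e-02,  1.74342983e-02, -9.96809631e-01]]), 't': array([0.0224398 , 0.55434138, 1.02764898])}
side {'fx': 456.2038984354432, 'fy': 456.2038984354432, 'cx': 319.91168745085895, 'cy': 193.06930588826148, 'R': array([[-0.753328  , -0.65757705,  0.0094524 ],
       [-0.48521058,  0.54604599, -0.68293811],
       [ 0.44392298, -0.5190628 , -0.73041508]]), 't': array([0.44110447, 0.30153119, 0.80466114])}
0.0187
```

View pics/top0.png

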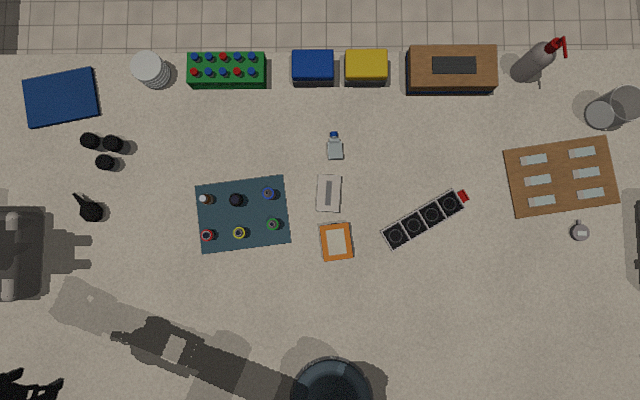

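View pics/side0.png

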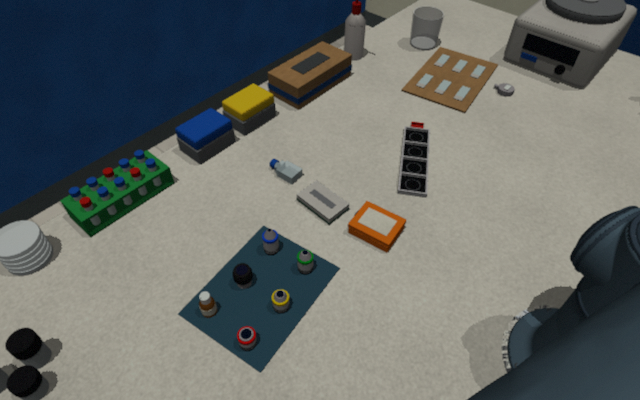

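Top view: red ring ~(207,235), yellow (240,232), green (273,224), blue (270,193). The bottle is at (206,198) and the eyepiece at (237,200). The tray runs from (395,236) to (452,203), with its red tab at (463,196). The side view agrees.

```bash
cat > h.py <<'E'
import numpy as np, cv2
from scipy.spatial.transform import Rotation as Ro
def ray(m,u,v,z):
    d=m["R"].T@np.array([(u-m["cx"])/m["fx"],(v-m["cy"])/m["fy"],1.]); c=-m["R"].T@m["t"]
    return c+d*(z-c[2])/d[2]
def tri(obs):  # list of (model,u,v): least-squares ray intersection
    A=np.zeros((3,3));b=np.zeros(3)
    for m,u,v in obs:
        d=m["R"].T@np.array([(u-m["cx"])/m["fx"],(v-m["cy"])/m["fy"],1.]); d/=np.linalg.norm(d)
        c=-m["R"].T@m["t"]; P=np.eye(3)-np.outer(d,d); A+=P;b+=P@c
    return np.linalg.solve(A,b)
def rows(goal,yaw,o):
    """shift and turn (normalised) from the present pose to goal with tool down, tool y at world angle yaw (mod pi)"""
    w,x,y,z=o["ee_rot"]; R=Ro.from_quat([x,y,z,w])
    best=None
    for k in (0,np.pi):
        yy=np.array([np.cos(yaw+k),np.sin(yaw+k),0]); zz=np.array([0,0,-1.])
        G=Ro.from_matrix(np.c_[np.cross(yy,zz),yy,zz]); rv=(R.inv()*G).as_rotvec()
        if best is None or np.linalg.norm(rv)<np.linalg.norm(best): best=rv
    return best/np.pi, R.inv().apply(np.array(goal)-o["tcp_pos"])/.2
def mask(im,col):
    h=cv2.cvtColor(im,cv2.COLOR_RGB2HSV); H,S,V=[h[...,i].astype(int) for i in range(3)]
    hh={"red":(H<8)|(H>172),"yellow":(H>22)&(H<34),"green":(H>40)&(H<85),"blue":(H>110)&(H<130)}[col]
    return (hh&(S>(110 if col!="green" else 90))&(V>60)).astype(np.uint8)
E
python3 - <<'E'
from h import *
from rig import manip
top=manip.camera_model("top"); side=manip.camera_model("side")
it=cv2.imread("pics/top0.png")[:,:,::-1].copy(); is_=cv2.imread("pics/side0.png")[:,:,::-1].copy()
H=dict(red=32,yellow=35,green=42,blue=48)
def cen(im,c,box):
    k=mask(im,c); z=np.zeros_like(k); x0,y0,x1,y1=box; z[y0:y1,x0:x1]=k[y0:y1,x0:x1]
    v,u=np.nonzero(z); return (u.min()+u.max())/2,(v.min()+v.max())/2,len(u),(u.min(),u.max(),v.min(),v.max())
bt=dict(red=(197,222,220,245),yellow=(228,222,252,245),green=(262,214,284,234),blue=(258,184,282,203))
bs=dict(red=(230,318,265,355),yellow=(268,285,296,312),green=(292,246,318,275),blue=(258,225,284,255))
for c in H:
    z=.002+H[c]/1000-.002
    a=cen(it,c,bt[c]);b=cen(is_,c,bs[c])
    print(c,a,b,ray(top,*a[:2],z).round(4),ray(side,*b[:2],z).round(4))
# tray: dark bay floors
g=cv2.cvtColor(it,cv2.COLOR_RGB2GRAY); k=np.zeros_like(g); k[180:255,378:470]=(g[180:255,378:470]<60)*255
n,l,s,ce=cv2.connectedComponentsWithStats(k)
for i in range(1,n):
    if s[i,4]>80: print(s[i],ce[i],ray(top,*ce[i],.004).round(4))
v,u=np.nonzero(mask(it,"red")[185:210,455:475]); print("tab",ray(top,u.mean()+455,v.mean()+185,.012))
for p in ((237,200),(206,198)): print(ray(top,*p,.045))
E
```

```text
red (np.float64(206.5), np.float64(234.5), 51, (np.int64(201), np.int64(212), np.int64(229), np.int64(240))) (np.float64(246.0), np.float64(335.0), 137, (np.int64(237), np.int64(255), np.int64(326), np.int64(344))) [0.4538 0.3483 0.032 ] [0.4543 0.3485 0.032 ]
yellow (np.float64(238.5), np.float64(232.5), 62, (np.int64(233), np.int64(244), np.int64(227), np.int64(238))) (np.float64(280.0), np.float64(297.0), 132, (np.int64(271), np.int64(289), np.int64(289), np.int64(305))) [0.4594 0.2578 0.035 ] [0.4611 0.2563 0.035 ]
green (np.float64(272.0), np.float64(223.5), 65, (np.int64(266), np.int64(278), np.int64(218), np.int64(229))) (np.float64(304.5), np.float64(256.0), 91, (np.int64(296), np.int64(313), np.int64(249), np.int64(263))) [0.4843 0.1633 0.042 ] [0.4861 0.1611 0.042 ]
blue (np.float64(267.5), np.float64(192.5), 50, (np.int64(262), np.int64(273), np.int64(187), np.int64(198))) (np.float64(269.5), np.float64(236.5), 79, (np.int64(262), np.int64(277), np.int64(230), np.int64(243))) [0.5699 0.1758 0.048 ] [0.5692 0.1759 0.048 ]
[437 191  27  26 356] [449.82865169 203.43258427] [ 0.5416 -0.34    0.004 ]
[419 202  26  26 360] [431.75277778 214.22222222] [ 0.5108 -0.2879  0.004 ]
[401 212  26  26 352] [413.69034091 224.84375   ] [ 0.4806 -0.2359  0.004 ]
[383 223  26  27 350] [395.59714286 235.76285714] [ 0.4496 -0.184   0.004 ]
tab [ 0.56374433 -0.37411866  0.012     ]
[0.54947547 0.26107159 0.045     ]
[0.55521695 0.34786368 0.045     ]
```

```bash
cat > go.py <<'E'
import sys; from h import *; from rig import manip
# args: triples x,y,z ; yaw 30.5 deg
o=manip.get_obs(); print(o["time_s"],o["tcp_pos"].round(4),o["wrist_force"].round(1),round(o["grip_width"],4),round(o["grasp_force"],1))
for a in sys.argv[1:]:
    t,s=rows([float(v) for v in a.split(",")],np.radians(30.5),o); print(a,t.round(3),s.round(3))
E
python3 go.py .454,.3484,.1 .454,.3484,.012
```

```text
0.1 [0.1503 0.6318 0.1927] [-0.8 -0.1 -0.1] 0.0851 0.0
.454,.3484,.1 [-0.001  0.     0.256] [-1.805 -1.026  0.465]
.454,.3484,.012 [-0.001  0.     0.256] [-1.806 -1.025  0.905]
```

>>> {"method": "send_rows", "body": {
  "motion": [
    [[0, 0, 0.256], [-0.9, -0.5, 0], 0.3],
    [[0, 0, 0.256], [-0.9, -0.5, 0], 0.3],
    [[0, 0, 0.256], [-0.9, -0.5, 0], 0.3],
    [[0, 0, 0.256], [-0.9, -0.5, 0], 0.3],
    [[0, 0, 0.256], [-0.9, -0.5, 0], 0.3],
    [[0, 0, 0.256], [-0.9, -0.5, 0], 0.3]
  ],
  "newtons": 40
}}

```text
time_s: 0.85
tcp_pos: [0.3026, 0.4929, 0.1933]
ee_rot: [-0.0, 0.496, 0.868, -0.0]
wrist_force: [-0.3, -0.3, -0.2]
grip_width: 0.0556
grasp_force: 0.0
```

```bash
python3 go.py .454,.3484,.1 .454,.3484,.012
```

```text
0.85 [0.3026 0.4929 0.1933] [-0.3 -0.3 -0.2] 0.0556 0.0
.454,.3484,.1 [-0.  0.  0.] [-1.007  0.285  0.466]
.454,.3484,.012 [-0.  0.  0.] [-1.007  0.286  0.906]
```

>>> {"method": "send_rows", "body": {
  "motion": [
    [[0, 0, 0], [-0.3, 0.08, 0.1], 0.3],
    [[0, 0, 0], [-0.6, 0.17, 0.3], 0.3],
    [[0, 0, 0], [-0.9, 0.25, 0.45], 0.3],
    [[0, 0, 0], [-1, 0.285, 0.47], 0.3],
    [[0, 0, 0], [-1, 0.285, 0.47], 0.3],
    [[0, 0, 0], [-1, 0.285, 0.47], 0.3]
  ]
}}

```text
time_s: 1.6
tcp_pos: [0.4528, 0.3506, 0.0998]
ee_rot: [-0.0, 0.496, 0.869, 0.0]
wrist_force: [-0.7, 0.5, -0.4]
grip_width: 0.0553
grasp_force: 0.0
```

```bash
python3 go.py .454,.3484,.012; python3 -c "
from rig import manip;import cv2
cv2.imwrite('pics/w1.png',manip.camera('wrist')[:,:,::-1])"
```

```text
1.6 [0.4528 0.3506 0.0998] [-0.7  0.5 -0.4] 0.0553 0.0
.454,.3484,.012 [-0. -0.  0.] [-0.013 -0.     0.439]
```

View pics/w1.png

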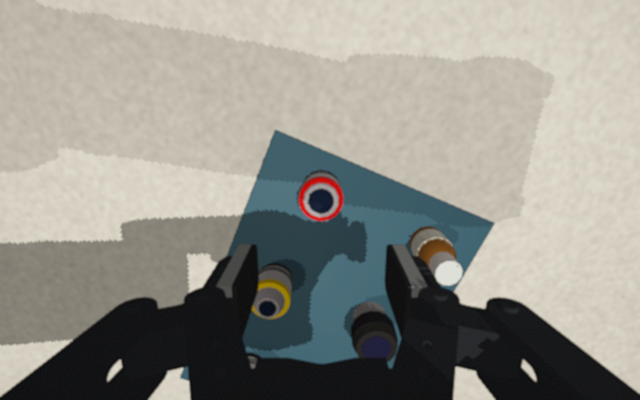

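Wrist view: the red ring is at (321,199), centred between the fingers, and the neighbours are clear of the fingertips. I'll descend and grip.

```bash
python3 -c "
from h import *; from rig import manip
print(ray(manip.camera_model('wrist'),321,199,.034))"
```

```text
[0.45367305 0.34875411 0.034     ]
```

>>> {"method": "send_rows", "body": {
  "motion": [
    [[0, 0, 0], [-0.013, 0, 0.15], 0.3],
    [[0, 0, 0], [-0.013, 0, 0.3], 0.3],
    [[0, 0, 0], [-0.013, 0, 0.4], 0.3],
    [[0, 0, 0], [-0.013, 0, 0.44], 0.3],
    [[0, 0, 0], [-0.013, 0, 0.44], 0.3],
    [[0, 0, 0], [-0.013, 0, 0.44], -0.4],
    [[0, 0, 0], [-0.013, 0, 0.44], -0.5],
    [[0, 0, 0], [-0.013, 0, 0.44], -0.5],
    [[0, 0, 0], [-0.013, 0, 0.44], -0.5]
  ],
  "newtons": 35
}}

```text
time_s: 2.78
tcp_pos: [0.4547, 0.3478, 0.0119]
ee_rot: [0.0, 0.496, 0.868, 0.0]
wrist_force: [-0.2, 0.3, -0.6]
grip_width: 0.0211
grasp_force: 0.0
```

```bash
python3 go.py .454,.3484,.012 .5416,-.340,.1 .5416,-.340,.014
```

```text
2.775 [0.4547 0.3478 0.0119] [-0.2  0.3 -0.6] 0.0211 0.0
.454,.3484,.012 [0. 0. 0.] [ 0.004 -0.001 -0.   ]
.5416,-.340,.1 [0. 0. 0.] [-3.183 -1.372 -0.441]
.5416,-.340,.014 [0. 0. 0.] [-3.183 -1.372 -0.011]
```

```bash
python3 -c "
from rig import manip;import cv2
cv2.imwrite('pics/w2.png',manip.camera('wrist')[:,:,::-1])"
```

```text
(no output)
```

View pics/w2.png

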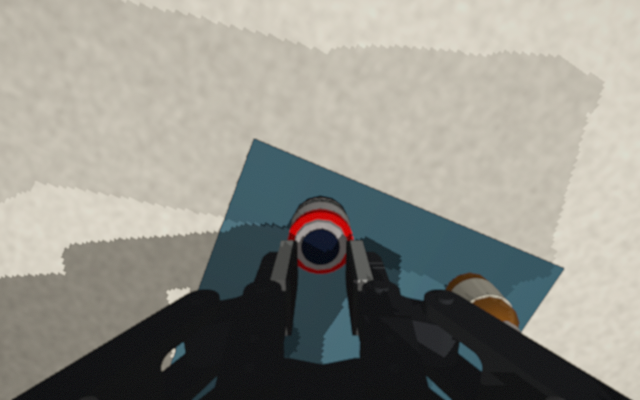

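```bash
python3 - <<'E'
from h import *; from rig import manip
im=cv2.imread('pics/w2.png')[:,:,::-1].copy(); m=manip.camera_model('wrist')
k=mask(im,'red'); v,u=np.nonzero(k); print(u.min(),u.max(),v.min(),v.max())
print(ray(m,(u.min()+u.max())/2,(v.min()+v.max())/2,.034), ray(m,u.min(),230,.034),ray(m,u.max(),230,.034))
t=manip.camera('top'); tm=manip.camera_model('top')
k=mask(t,'red')[215:250,190:225]; v,u=np.nonzero(k); print(len(u), u.min()+190,u.max()+190,v.min()+215,v.max()+215)
print(-m["R"].T@m["t"], manip.get_obs()["tcp_pos"])
E
```

```text
288 353 209 273
[0.45310097 0.34948032 0.034     ] [0.43663076 0.34643435 0.034     ] [0.46372812 0.36243682 0.034     ]
17 201 212 230 238
[0.41893777 0.40840075 0.19216829] [0.45455408 0.34773588 0.01176374]
```

```bash
python3 -c "
from rig import manip;import cv2,numpy as np
a=cv2.imread('pics/w2.png')[180:360,230:410]
s=manip.camera('side')[290:370,200:300,::-1]
cv2.imwrite('pics/c2.png',np.hstack([cv2.resize(a,(400,400)),cv2.resize(s,(400,400))]))"
```

```text
(no output)
```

View pics/c2.png

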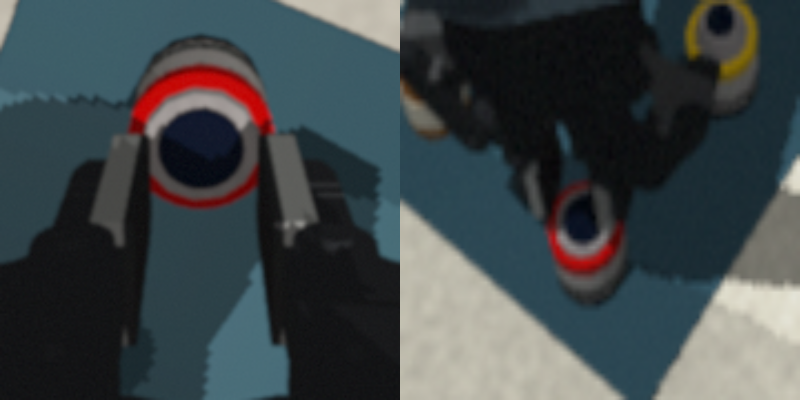

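```bash
python3 - <<'E'
from h import *; from rig import manip
w=manip.camera_model('wrist');s=manip.camera_model('side')
for a in ((297.5,240.7),(348,240.7)):
  for b in ((236,334),(251,335)):
    p=tri([(w,*a),(s,*b)]); q=w["R"]@p+w["t"]; print(a,b,p.round(4), (w["fx"]*q[0]/q[2]+w["cx"]-a[0]).round(1),(w["fy"]*q[1]/q[2]+w["cy"]-a[1]).round(1))
o=manip.get_obs(); p=np.r_[o["tcp_pos"]]
for z in (.012,.03,.045):
  q=w["R"]@np.r_[p[:2],z]+w["t"]; print(z,w["fx"]*q[0]/q[2]+w["cx"],w["fy"]*q[1]/q[2]+w["cy"])
E
```

```text
(297.5, 240.7) (236, 334) [0.4299 0.379  0.118 ] 0.2 -3.6
(297.5, 240.7) (251, 335) [0.4424 0.3465 0.0428] -0.1 2.3
(348, 240.7) (236, 334) [0.4576 0.3645 0.0572] 0.1 -1.1
(348, 240.7) (251, 335) [ 0.5061  0.3081 -0.1065] -0.2 2.4
0.012 321.38478749441134 228.9024429938613
0.03 321.35642416888885 242.0258662977683
0.045 321.3281265118516 255.1189054589804
```

The fingers closed above the barrel, so the tips sit higher than I assumed. I'll lift, shut the fingers and measure where the tips are relative to the reported TCP.

>>> {"method": "send_rows", "body": {
  "motion": [
    [[0, 0, 0], [0, 0, -0.1], -0.5],
    [[0, 0, 0], [0, 0, -0.3], -1],
    [[0, 0, 0], [0, 0, -0.4], -1],
    [[0, 0, 0], [0, 0, -0.4], -1],
    [[0, 0, 0], [0, 0, -0.4], -1]
  ]
}}

```text
time_s: 3.55
tcp_pos: [0.4537, 0.3474, 0.0906]
ee_rot: [-0.001, 0.496, 0.868, -0.001]
wrist_force: [-0.3, -0.0, -0.1]
grip_width: 0.0001
grasp_force: 0.0
```

```bash
python3 - <<'E'
from h import *; from rig import manip
o=manip.get_obs(); p=o["tcp_pos"]; print(p,o["grip_width"],o["ee_rot"])
im=[]
for n in ("wrist","side"):
    m=manip.camera_model(n); a=manip.camera(n)[:,:,::-1].copy()
    for dz,c in ((0,(0,0,255)),(.0187,(0,255,0))):
        q=m["R"]@(p+[0,0,dz])+m["t"]; u=(m["fx"]*q[0]/q[2]+m["cx"],m["fy"]*q[1]/q[2]+m["cy"]); print(n,dz,u)
        cv2.drawMarker(a,(int(u[0]),int(u[1])),c,cv2.MARKER_CROSS,6,1)
    x0,y0,w,h=(220,160,240,240) if n=="wrist" else (180,240,120,120)
    im.append(cv2.resize(a[y0:y0+h,x0:x0+w],(400,400),interpolation=cv2.INTER_CUBIC))
cv2.imwrite("pics/c3.png",np.hstack(im))
E
```

```text
[0.45368171 0.34735253 0.09055887] 0.00013894430094698592 [-5.44441938e-04  4.96037306e-01  8.68300647e-01 -8.24648821e-04]
wrist 0 (np.float64(321.4016361731572), np.float64(228.7077433449368))
wrist 0.0187 (np.float64(321.29951459221934), np.float64(242.347307717741))
side 0 (np.float64(242.90550604109205), np.float64(318.7232963993931))
side 0.0187 (np.float64(241.60359687066216), np.float64(313.21377493761645))
```

View pics/c3.png

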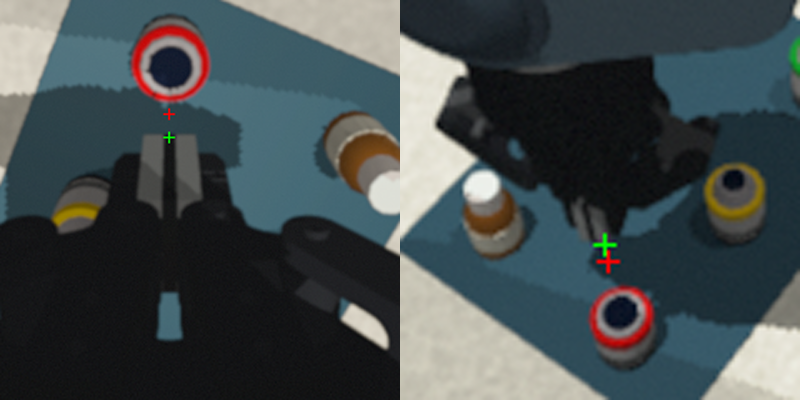

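```bash
python3 - <<'E'
from h import *; from rig import manip
p=manip.get_obs()["tcp_pos"]; tx=np.array([-.507,.862,0])
for n in ("wrist","side"):
    m=manip.camera_model(n); print(n,"cam",-m["R"].T@m["t"])
    for off in (-.011,0,.011):
        for dz in (.01,.015,.02,.025,.03,.035):
            q=m["R"]@(p+off*tx+[0,0,dz])+m["t"]; print(off,dz,(m["fx"]*q[0]/q[2]+m["cx"]).round(1),(m["fy"]*q[1]/q[2]+m["cy"]).round(1))
E
```

```text
wrist cam [0.41827597 0.40808926 0.27034608]
-0.011 0.01 321.3 254.9
-0.011 0.015 321.2 259.1
-0.011 0.02 321.2 263.6
-0.011 0.025 321.2 268.2
-0.011 0.03 321.1 273.2
-0.011 0.035 321.1 278.4
0 0.01 321.3 235.7
0 0.015 321.3 239.5
0 0.02 321.2 243.4
0 0.025 321.2 247.6
0 0.03 321.1 252.1
0 0.035 321.1 256.8
0.011 0.01 321.4 215.8
0.011 0.015 321.3 219.1
0.011 0.02 321.3 222.6
0.011 0.025 321.2 226.3
0.011 0.03 321.2 230.2
0.011 0.035 321.1 234.3
side cam [0.1213949  0.54307995 0.78949427]
-0.011 0.01 244.4 310.1
-0.011 0.015 244.1 308.6
-0.011 0.02 243.7 307.1
-0.011 0.025 243.4 305.5
-0.011 0.03 243.0 304.0
-0.011 0.035 242.7 302.5
0 0.01 242.4 316.0
0 0.015 242.1 314.5
0 0.02 241.7 313.0
0 0.025 241.4 311.5
0 0.03 241.0 310.0
0 0.035 240.7 308.4
0.011 0.01 240.4 322.0
0.011 0.015 240.1 320.6
0.011 0.02 239.7 319.1
0.011 0.025 239.3 317.6
0.011 0.03 239.0 316.1
0.011 0.035 238.6 314.6
```

The shut tips (crop (168,135) in wrist, (594,236) in side) work out about 42 mm above the reported TCP, not level with it. For z I'll use TCP = tip − 42 mm, and go down in guarded steps.

```bash
python3 go.py .4537,.349,0 .4537,.349,-.02 .4537,.349,-.026
```

```text
3.65 [0.4534 0.3472 0.09  ] [ 0.   0.3 -0.7] 0.0 0.0
.4537,.349,0 [-0.001 -0.     0.   ] [0.007 0.007 0.45 ]
.4537,.349,-.02 [-0.001 -0.     0.   ] [0.007 0.008 0.55 ]
.4537,.349,-.026 [-0.001 -0.     0.   ] [0.007 0.008 0.58 ]
```

>>> {"method": "send_rows", "body": {
  "motion": [
    [[0, 0, 0], [0.007, 0.007, 0], 0.3],
    [[0, 0, 0], [0.007, 0.007, 0], 0.3],
    [[0, 0, 0], [0.007, 0.007, 0.2], 0.3],
    [[0, 0, 0], [0.007, 0.007, 0.35], 0.3],
    [[0, 0, 0], [0.007, 0.007, 0.42], 0.3],
    [[0, 0, 0], [0.007, 0.007, 0.46], 0.3],
    [[0, 0, 0], [0.007, 0.007, 0.5], 0.3],
    [[0, 0, 0], [0.007, 0.007, 0.52], 0.3],
    [[0, 0, 0], [0.007, 0.007, 0.54], 0.3]
  ]
}}

```text
time_s: 4.78
tcp_pos: [0.4555, 0.3499, -0.0159]
ee_rot: [0.0, 0.496, 0.868, 0.0]
wrist_force: [0.5, 0.5, 0.0]
grip_width: 0.0555
grasp_force: 0.0
```

```bash
python3 - <<'E'
from rig import manip;import cv2,numpy as np
a=manip.camera('wrist')[160:400,200:440,::-1]
s=manip.camera('side')[280:380,190:290,::-1]
cv2.imwrite('pics/c4.png',np.hstack([cv2.resize(a,(400,400)),cv2.resize(s,(400,400))]))
E
```

```text
(no output)
```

View pics/c4.png

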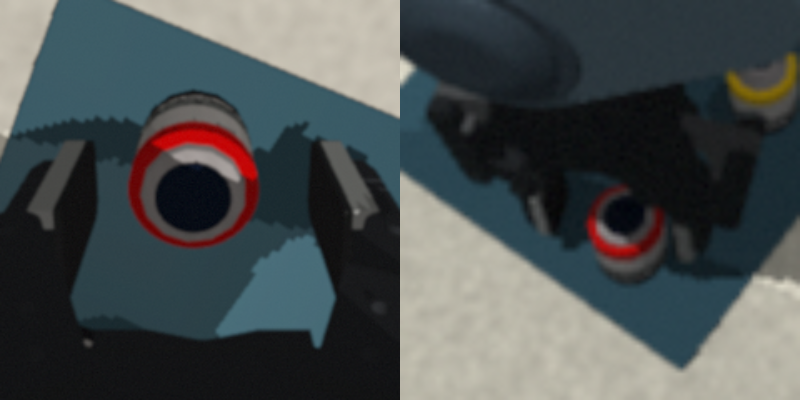

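Fingers straddle the red ring with no contact; go 12 mm lower and close.

>>> {"method": "send_rows", "body": {
  "motion": [
    [[0, 0, 0], [0, 0, 0.03], 0.3],
    [[0, 0, 0], [0, 0, 0.06], 0.3],
    [[0, 0, 0], [0, 0, 0.06], 0.0],
    [[0, 0, 0], [0, 0, 0.06], -0.3],
    [[0, 0, 0], [0, 0, 0.06], -0.5],
    [[0, 0, 0], [0, 0, 0.06], -0.5],
    [[0, 0, 0], [0, 0, 0.06], -0.5]
  ],
  "newtons": 35
}}

```text
time_s: 5.75
tcp_pos: [0.455, 0.3497, -0.0283]
ee_rot: [-0.0, 0.496, 0.868, -0.0]
wrist_force: [-1.1, -0.4, -1.2]
grip_width: 0.0311
grasp_force: 34.7
```

```bash
python3 go.py .5416,-.340,.1 .5416,-.340,-.026; python3 - <<'E'
from rig import manip;import cv2,numpy as np
a=manip.camera('wrist')[160:400,200:440,::-1]
s=manip.camera('side')[280:380,190:290,::-1]
cv2.imwrite('pics/c5.png',np.hstack([cv2.resize(a,(400,400)),cv2.resize(s,(400,400))]))
E
```

```text
5.75 [ 0.455   0.3497 -0.0283] [-1.1 -0.4 -1.2] 0.0311 34.7
.5416,-.340,.1 [-0. -0.  0.] [-3.191 -1.378 -0.642]
.5416,-.340,-.026 [-0. -0.  0.] [-3.191 -1.378 -0.012]
```

View pics/c5.png

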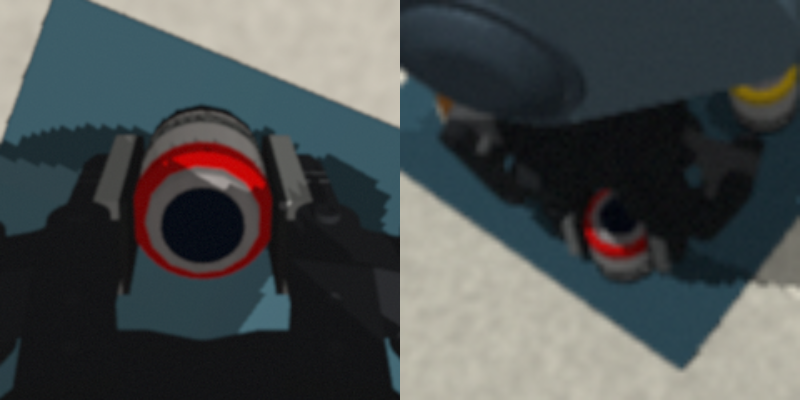

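>>> {"method": "send_rows", "body": {
  "motion": [
    [[0, 0, 0], [0, 0, -0.1], -0.5],
    [[0, 0, 0], [0, 0, -0.3], -0.5],
    [[0, 0, 0], [-0.05, -0.02, -0.5], -0.5],
    [[0, 0, 0], [-0.2, -0.09, -0.6], -0.5],
    [[0, 0, 0], [-0.4, -0.17, -0.6], -0.5],
    [[0, 0, 0], [-0.6, -0.26, -0.6], -0.5],
    [[0, 0, 0], [-0.8, -0.34, -0.6], -0.5],
    [[0, 0, 0], [-1, -0.43, -0.6], -0.5]
  ],
  "newtons": 40
}}

```text
time_s: 6.85
tcp_pos: [0.4832, 0.1325, 0.0934]
ee_rot: [0.001, 0.496, 0.868, 0.001]
wrist_force: [0.6, -0.3, -0.9]
grip_width: 0.0306
grasp_force: 39.9
```

>>> {"method": "send_rows", "body": {
  "motion": [
    [[0, 0, 0], [-0.2, -0.09, 0], -0.5],
    [[0, 0, 0], [-0.4, -0.17, 0], -0.5],
    [[0, 0, 0], [-0.6, -0.26, 0], -0.5],
    [[0, 0, 0], [-0.8, -0.34, 0], -0.5],
    [[0, 0, 0], [-1, -0.43, 0], -0.5]
  ]
}}

```text
time_s: 7.48
tcp_pos: [0.5107, -0.0839, 0.0934]
ee_rot: [0.001, 0.496, 0.868, 0.0]
wrist_force: [0.6, 0.4, -0.7]
grip_width: 0.0306
grasp_force: 39.9
```

>>> {"method": "send_rows", "body": {
  "motion": [
    [[0, 0, 0], [-0.2, -0.09, 0], -0.5],
    [[0, 0, 0], [-0.4, -0.17, 0], -0.5],
    [[0, 0, 0], [-0.6, -0.26, 0], -0.5],
    [[0, 0, 0], [-0.8, -0.34, 0], -0.5],
    [[0, 0, 0], [-1, -0.43, 0], -0.5],
    [[0, 0, 0], [-1, -0.43, 0], -0.5],
    [[0, 0, 0], [-1, -0.43, 0], -0.5]
  ]
}}

```text
time_s: 8.35
tcp_pos: [0.5375, -0.2978, 0.0924]
ee_rot: [0.0, 0.496, 0.868, 0.0]
wrist_force: [-0.7, -0.7, -0.8]
grip_width: 0.0307
grasp_force: 39.9
```

```bash
cat > held.py <<'E'
import sys; from h import *; from rig import manip
# where the held ring is relative to the TCP (its height above foot in mm, colour, foot height below TCP frame given)
c,hr,dz=sys.argv[1],float(sys.argv[2])/1e3,float(sys.argv[3])
o=manip.get_obs(); m=manip.camera_model("wrist"); im=manip.camera("wrist"); k=mask(im,c); n,l,s,ce=cv2.connectedComponentsWithStats(cv2.morphologyEx(k,cv2.MORPH_CLOSE,np.ones((7,7))))
i=1+np.argmax(s[1:,4]); x,y,w,h,_=s[i]; print(s[i])
p=ray(m,x+w/2,y+h/2,o["tcp_pos"][2]+dz+hr); print("ring",p.round(4),"off",(p-o["tcp_pos"])[:2].round(4))
# tray bay floors from wrist view
cv2.imwrite(sys.argv[4],im[:,:,::-1])
E
python3 go.py .5416,-.340,.1 .5416,-.340,-.026; python3 held.py red 32 .030 pics/w6.png
```

```text
8.35 [ 0.5375 -0.2978  0.0924] [-0.7 -0.7 -0.8] 0.0307 39.9
.5416,-.340,.1 [0. 0. 0.] [-0.192 -0.089 -0.038]
.5416,-.340,-.026 [0. 0. 0.] [-0.192 -0.09   0.592]
[ 281  245   82   81 2070]
ring [ 0.5371 -0.2967  0.1544] off [-0.0004  0.0011]
```

View pics/w6.png

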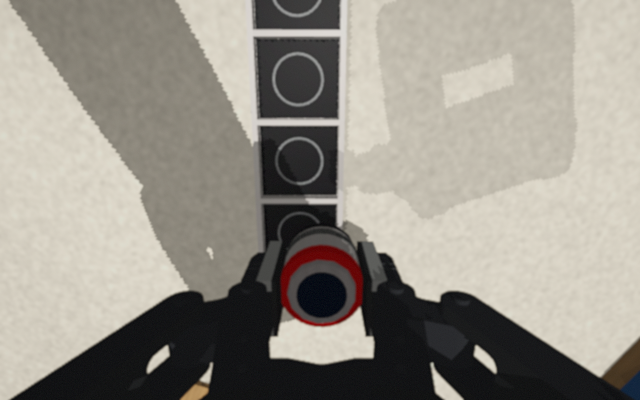

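Red is held centred and upright. The bay rings show at (299,160) and (298,79), with the tray aligned to the tool. Cast those to check bay positions.

```bash
python3 - <<'E'
from h import *; from rig import manip
m=manip.camera_model("wrist")
for u,v in ((299,160),(298,79)): print(ray(m,u,v,.004))
E
```

```text
[ 0.51094985 -0.28668667  0.004     ]
[ 0.480887   -0.23519172  0.004     ]
```

>>> {"method": "send_rows", "body": {
  "motion": [
    [[0, 0, 0], [-0.1, -0.05, 0], -0.5],
    [[0, 0, 0], [-0.19, -0.085, 0], -0.5],
    [[0, 0, 0], [-0.19, -0.085, 0.2], -0.5],
    [[0, 0, 0], [-0.19, -0.085, 0.38], -0.5],
    [[0, 0, 0], [-0.19, -0.085, 0.5], -0.5],
    [[0, 0, 0], [-0.19, -0.085, 0.54], -0.5],
    [[0, 0, 0], [-0.19, -0.085, 0.56], -0.5],
    [[0, 0, 0], [-0.19, -0.085, 0.57], -0.5],
    [[0, 0, 0], [-0.19, -0.085, 0.58], -0.5],
    [[0, 0, 0], [-0.19, -0.085, 0.585], -0.5]
  ]
}}

```text
time_s: 9.65
tcp_pos: [0.5425, -0.3398, -0.0248]
ee_rot: [0.0, 0.496, 0.868, -0.0]
wrist_force: [0.2, -0.0, -0.3]
grip_width: 0.0307
grasp_force: 40.0
```

```bash
python3 go.py .5416,-.340,-.0265; python3 - <<'E'
from rig import manip;import cv2,numpy as np
a=manip.camera('wrist')[140:380,200:440,::-1]
s=manip.camera('side')[100:200,370:470,::-1]
cv2.imwrite('pics/c7.png',np.hstack([cv2.resize(a,(400,400)),cv2.resize(s,(400,400))]))
E
```

```text
9.65 [ 0.5425 -0.3398 -0.0248] [ 0.2 -0.  -0.3] 0.0307 40.0
.5416,-.340,-.0265 [0. 0. 0.] [ 0.001 -0.004  0.009]
```

View pics/c7.png

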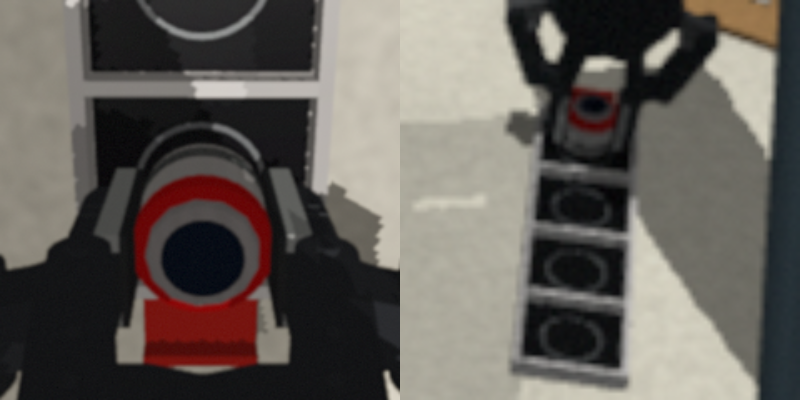

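>>> {"method": "send_rows", "body": {
  "motion": [
    [[0, 0, 0], [0, 0, 0.003], -0.5],
    [[0, 0, 0], [0, 0, 0.006], -0.5],
    [[0, 0, 0], [0, 0, 0.008], -0.5],
    [[0, 0, 0], [0, 0, 0.008], -0.5]
  ]
}}

```text
time_s: 10.25
tcp_pos: [0.5423, -0.3396, -0.0263]
ee_rot: [-0.0, 0.496, 0.868, -0.0]
wrist_force: [-2.1, 1.7, 4.8]
grip_width: 0.0306
grasp_force: 40.5
```

Contact with the floor (about 5 N). Release and lift.

>>> {"method": "send_rows", "body": {
  "motion": [
    [[0, 0, 0], [0, 0, 0], -0.2],
    [[0, 0, 0], [0, 0, 0], -0.1],
    [[0, 0, 0], [0, 0, 0], 0.0],
    [[0, 0, 0], [0, 0, 0], 0.0],
    [[0, 0, 0], [0, 0, -0.1], 0.0],
    [[0, 0, 0], [0, 0, -0.25], 0.1],
    [[0, 0, 0], [0, 0, -0.45], 0.3],
    [[0, 0, 0], [0.2, 0, -0.6], 0.3],
    [[0, 0, 0], [0.4, 0.0, -0.6], 0.3],
    [[0, 0, 0], [0.6, 0.0, -0.6], 0.3]
  ]
}}

```text
time_s: 11.5
tcp_pos: [0.4813, -0.2358, 0.0953]
ee_rot: [0.002, 0.496, 0.868, -0.0]
wrist_force: [0.4, -0.0, -0.3]
grip_width: 0.0556
grasp_force: 0.0
```

```bash
python3 go.py .4601,.257,.09 .4601,.257,-.022; python3 - <<'E'
from h import *; from rig import manip
t=manip.camera('top'); m=manip.camera_model('top'); k=mask(t,'red'); k[:,:380]=0;k[:,458:]=0;k[:190]=0;k[250:]=0
v,u=np.nonzero(k); print(len(u),ray(m,(u.min()+u.max())/2,(v.min()+v.max())/2,.036))
E
```

```text
11.5 [ 0.4813 -0.2358  0.0953] [ 0.4 -0.  -0.3] 0.0556 0.0
.4601,.257,.09 [0.    0.001 0.   ] [2.177 1.16  0.021]
.4601,.257,-.022 [0.    0.001 0.   ] [2.179 1.159 0.581]Traceback (most recent call last):
  File "<stdin>", line 3, in <module>
    return umr_minimum(a, axis, None, out, keepdims, initial, where)
ValueError: zero-size array to reduction operation minimum which has no identity
```

>>> {"method": "send_rows", "body": {
  "motion": [
    [[0, 0, 0], [0.2, 0.1, 0], 0.3],
    [[0, 0, 0], [0.4, 0.21, 0], 0.3],
    [[0, 0, 0], [0.6, 0.32, 0], 0.3],
    [[0, 0, 0], [0.8, 0.43, 0], 0.3],
    [[0, 0, 0], [1, 0.53, 0], 0.3]
  ]
}}

```text
time_s: 12.18
tcp_pos: [0.4715, -0.0089, 0.0947]
ee_rot: [0.001, 0.496, 0.868, 0.0]
wrist_force: [0.0, 0.2, 0.7]
grip_width: 0.0551
grasp_force: 0.0
```

>>> {"method": "send_rows", "body": {
  "motion": [
    [[0, 0, 0], [0.2, 0.11, 0], 0.3],
    [[0, 0, 0], [0.4, 0.22, 0], 0.3],
    [[0, 0, 0], [0.6, 0.33, 0], 0.3],
    [[0, 0, 0], [0.8, 0.44, 0], 0.3],
    [[0, 0, 0], [1, 0.53, 0], 0.3],
    [[0, 0, 0], [1, 0.53, 0], 0.3],
    [[0, 0, 0], [1, 0.53, 0], 0.3]
  ]
}}

```text
time_s: 13.05
tcp_pos: [0.4611, 0.2158, 0.0939]
ee_rot: [0.001, 0.496, 0.868, 0.0]
wrist_force: [0.7, 0.8, 1.2]
grip_width: 0.0554
grasp_force: 0.0
```

```bash
python3 go.py .4601,.257,.09 .4601,.257,-.025; python3 held.py yellow 35 -.093 pics/w8.png;python3 - <<'E'
from h import *; from rig import manip
t=manip.camera('top'); m=manip.camera_model('top'); k=mask(t,'red'); k[:,:380]=0;k[:,458:]=0;k[:190]=0;k[250:]=0
v,u=np.nonzero(k); print(len(u),ray(m,(u.min()+u.max())/2,(v.min()+v.max())/2,.036))
E
```

```text
13.05 [0.4611 0.2158 0.0939] [0.7 0.8 1.2] 0.0554 0.0
.4601,.257,.09 [0. 0. 0.] [0.18  0.1   0.019]
.4601,.257,-.025 [0. 0. 0.] [0.18  0.1   0.594]
[326 125  49  49 849]
ring [0.4603 0.2562 0.0359] off [-0.0008  0.0404]
51 [ 0.54907032 -0.33592427  0.036     ]
```

>>> {"method": "send_rows", "body": {
  "motion": [
    [[0, 0, 0], [0.1, 0.05, 0], 0.3],
    [[0, 0, 0], [0.18, 0.1, 0.0], 0.3],
    [[0, 0, 0], [0.18, 0.1, 0.2], 0.3],
    [[0, 0, 0], [0.18, 0.1, 0.4], 0.3],
    [[0, 0, 0], [0.18, 0.1, 0.53], 0.3],
    [[0, 0, 0], [0.18, 0.1, 0.593], 0.3],
    [[0, 0, 0], [0.18, 0.1, 0.593], 0.0],
    [[0, 0, 0], [0.18, 0.1, 0.593], -0.3],
    [[0, 0, 0], [0.18, 0.1, 0.593], -0.5],
    [[0, 0, 0], [0.18, 0.1, 0.593], -0.5]
  ],
  "newtons": 35
}}

```text
time_s: 14.4
tcp_pos: [0.4606, 0.2575, -0.0244]
ee_rot: [0.001, 0.496, 0.868, 0.001]
wrist_force: [0.1, 0.3, 3.5]
grip_width: 0.0307
grasp_force: 35.0
```

>>> {"method": "send_rows", "body": {
  "motion": [
    [[0, 0, 0], [0, 0, 0], -0.5]
  ],
  "newtons": 40
}}

```text
time_s: 14.52
tcp_pos: [0.4606, 0.2575, -0.0244]
ee_rot: [0.001, 0.496, 0.868, 0.001]
wrist_force: [-0.2, 0.5, 5.8]
grip_width: 0.0308
grasp_force: 39.2
```

```bash
python3 go.py .511,-.2873,.09 .511,-.2873,-.025
```

```text
14.525 [ 0.4606  0.2575 -0.0244] [-0.2  0.5  5.8] 0.0308 39.2
.511,-.2873,.09 [0.001 0.    0.   ] [-2.475 -1.166 -0.573]
.511,-.2873,-.025 [0.001 0.    0.   ] [-2.474e+00 -1.167e+00  2.000e-03]
```

>>> {"method": "send_rows", "body": {
  "motion": [
    [[0, 0, 0], [0, 0, -0.1], -0.5],
    [[0, 0, 0], [0, 0, -0.3], -0.5],
    [[0, 0, 0], [-0.05, -0.02, -0.5], -0.5],
    [[0, 0, 0], [-0.2, -0.09, -0.6], -0.5],
    [[0, 0, 0], [-0.4, -0.19, -0.6], -0.5],
    [[0, 0, 0], [-0.6, -0.28, -0.6], -0.5],
    [[0, 0, 0], [-0.8, -0.38, -0.6], -0.5],
    [[0, 0, 0], [-1, -0.47, -0.6], -0.5]
  ]
}}

```text
time_s: 15.52
tcp_pos: [0.4798, 0.0359, 0.0943]
ee_rot: [-0.0, 0.496, 0.868, -0.0]
wrist_force: [0.7, 0.6, -1.3]
grip_width: 0.0305
grasp_force: 39.8
```

>>> {"method": "send_rows", "body": {
  "motion": [
    [[0, 0, 0], [-0.2, -0.09, 0], -0.5],
    [[0, 0, 0], [-0.4, -0.19, 0], -0.5],
    [[0, 0, 0], [-0.6, -0.28, 0], -0.5],
    [[0, 0, 0], [-0.8, -0.38, 0], -0.5],
    [[0, 0, 0], [-1, -0.47, 0], -0.5]
  ]
}}

```text
time_s: 16.15
tcp_pos: [0.5004, -0.1841, 0.0941]
ee_rot: [-0.0, 0.496, 0.868, 0.0]
wrist_force: [0.1, 0.3, -1.7]
grip_width: 0.0308
grasp_force: 39.8
```

>>> {"method": "send_rows", "body": {
  "motion": [
    [[0, 0, 0], [-0.2, -0.09, 0], -0.5],
    [[0, 0, 0], [-0.4, -0.19, 0], -0.5],
    [[0, 0, 0], [-0.475, -0.225, 0], -0.5],
    [[0, 0, 0], [-0.475, -0.225, 0], -0.5],
    [[0, 0, 0], [-0.475, -0.225, 0], -0.5]
  ]
}}

```text
time_s: 16.77
tcp_pos: [0.5101, -0.286, 0.0941]
ee_rot: [-0.001, 0.496, 0.869, 0.0]
wrist_force: [-0.4, -0.7, -0.6]
grip_width: 0.0305
grasp_force: 39.8
```

```bash
python3 go.py .511,-.2873,-.018 .511,-.2873,-.0224; python3 held.py yellow 35 .0264 pics/w9.png
```

```text
16.775 [ 0.5101 -0.286   0.0941] [-0.4 -0.7 -0.6] 0.0305 39.8
.511,-.2873,-.018 [-0. -0.  0.] [-0.009  0.001  0.56 ]
.511,-.2873,-.0224 [-0. -0.  0.] [-0.009  0.001  0.582]
[ 281  245   82   79 1946]
ring [ 0.5097 -0.2849  0.1555] off [-0.0003  0.0011]
```

View pics/w9.png

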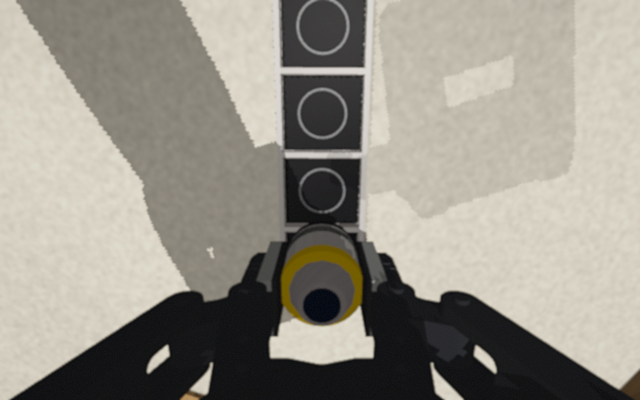

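Yellow is centred in the gripper. The bay rings at (323,190), (322,113) and (323,26) are yellow's, green's and blue's bays, since the held lens is raised toward the camera. I'll lower it.

>>> {"method": "send_rows", "body": {
  "motion": [
    [[0, 0, 0], [-0.012, 0, 0.15], -0.5],
    [[0, 0, 0], [-0.012, 0, 0.35], -0.5],
    [[0, 0, 0], [-0.012, 0, 0.5], -0.5],
    [[0, 0, 0], [-0.012, 0, 0.54], -0.5],
    [[0, 0, 0], [-0.012, 0, 0.56], -0.5],
    [[0, 0, 0], [-0.012, 0, 0.567], -0.5],
    [[0, 0, 0], [-0.012, 0, 0.573], -0.5],
    [[0, 0, 0], [-0.012, 0, 0.573], -0.5]
  ]
}}

```text
time_s: 17.82
tcp_pos: [0.5119, -0.2899, -0.0195]
ee_rot: [0.001, 0.496, 0.868, -0.0]
wrist_force: [0.5, 0.5, -1.3]
grip_width: 0.0304
grasp_force: 39.8
```

>>> {"method": "send_rows", "body": {
  "motion": [
    [[0, 0, 0], [0, 0, 0.003], -0.5],
    [[0, 0, 0], [0, 0, 0.006], -0.5],
    [[0, 0, 0], [0, 0, 0.006], -0.5]
  ]
}}

```text
time_s: 18.2
tcp_pos: [0.5115, -0.2895, -0.0214]
ee_rot: [-0.0, 0.496, 0.868, 0.0]
wrist_force: [0.3, -0.5, -0.4]
grip_width: 0.0307
grasp_force: 39.8
```

>>> {"method": "send_rows", "body": {
  "motion": [
    [[0, 0, 0], [0, 0, 0.003], -0.5],
    [[0, 0, 0], [0, 0, 0.005], -0.5],
    [[0, 0, 0], [0, 0, 0.005], -0.5]
  ]
}}

```text
time_s: 18.58
tcp_pos: [0.5116, -0.2896, -0.0223]
ee_rot: [-0.0, 0.496, 0.868, -0.0]
wrist_force: [0.4, -0.6, 0.0]
grip_width: 0.0305
grasp_force: 40.0
```

>>> {"method": "send_rows", "body": {
  "motion": [
    [[0, 0, 0], [0, 0, 0.002], -0.5],
    [[0, 0, 0], [0, 0, 0.004], -0.5],
    [[0, 0, 0], [0, 0, 0.004], -0.5]
  ]
}}

```text
time_s: 18.95
tcp_pos: [0.5116, -0.2896, -0.0223]
ee_rot: [-0.0, 0.496, 0.868, -0.0]
wrist_force: [-2.8, 1.8, 6.4]
grip_width: 0.0309
grasp_force: 40.5
```

>>> {"method": "send_rows", "body": {
  "motion": [
    [[0, 0, 0], [0, 0, 0], -0.2],
    [[0, 0, 0], [0, 0, 0], -0.1],
    [[0, 0, 0], [0, 0, 0], 0.0],
    [[0, 0, 0], [0, 0, 0], 0.0],
    [[0, 0, 0], [0, 0, -0.1], 0.0],
    [[0, 0, 0], [0, 0, -0.25], 0.1],
    [[0, 0, 0], [0, 0, -0.45], 0.3],
    [[0, 0, 0], [0.2, 0.1, -0.6], 0.3],
    [[0, 0, 0], [0.4, 0.2, -0.6], 0.3],
    [[0, 0, 0], [0.6, 0.3, -0.6], 0.3]
  ]
}}

```text
time_s: 20.2
tcp_pos: [0.5029, -0.1549, 0.0991]
ee_rot: [0.002, 0.496, 0.868, 0.0]
wrist_force: [1.1, 0.3, 0.6]
grip_width: 0.0553
grasp_force: 0.0
```

```bash
python3 go.py .4852,.1622,.09
```

```text
20.2 [ 0.5029 -0.1549  0.0991] [1.1 0.3 0.6] 0.0553 0.0
.4852,.1622,.09 [0.001 0.001 0.   ] [1.411 0.729 0.043]
```

>>> {"method": "send_rows", "body": {
  "motion": [
    [[0, 0, 0], [0.2, 0.1, 0], 0.3],
    [[0, 0, 0], [0.4, 0.21, 0], 0.3],
    [[0, 0, 0], [0.6, 0.31, 0], 0.3],
    [[0, 0, 0], [0.8, 0.42, 0], 0.3],
    [[0, 0, 0], [1, 0.53, 0], 0.3]
  ]
}}

```text
time_s: 20.82
tcp_pos: [0.4924, 0.0718, 0.0986]
ee_rot: [0.001, 0.496, 0.868, 0.001]
wrist_force: [-0.6, -0.8, -0.4]
grip_width: 0.0553
grasp_force: 0.0
```

>>> {"method": "send_rows", "body": {
  "motion": [
    [[0, 0, 0], [0.15, 0.1, 0.02], 0.3],
    [[0, 0, 0], [0.25, 0.2, 0.04], 0.3],
    [[0, 0, 0], [0.25, 0.2, 0.04], 0.3],
    [[0, 0, 0], [0.25, 0.2, 0.04], 0.3]
  ]
}}

```text
time_s: 21.32
tcp_pos: [0.5013, 0.1333, 0.0898]
ee_rot: [0.001, 0.496, 0.868, 0.0]
wrist_force: [-0.5, 0.3, 0.5]
grip_width: 0.0555
grasp_force: 0.0
```

```bash
python3 go.py .4852,.1622,.09 .4852,.1622,-.020; python3 held.py green 42 -.0895 pics/w10.png; python3 - <<'E'
from rig import manip;import cv2
cv2.imwrite('pics/t10.png',cv2.resize(manip.camera('top')[170:260,370:480,::-1],(660,540)))
E
```

```text
21.325 [0.5013 0.1333 0.0898] [-0.5  0.3  0.5] 0.0555 0.0
.4852,.1622,.09 [0. 0. 0.] [ 0.165  0.004 -0.001]
.4852,.1622,-.020 [0. 0. 0.] [0.166 0.003 0.549]
[295 130  52  51 987]
ring [0.4844 0.1615 0.0423] off [-0.0169  0.0281]
```

View pics/t10.png

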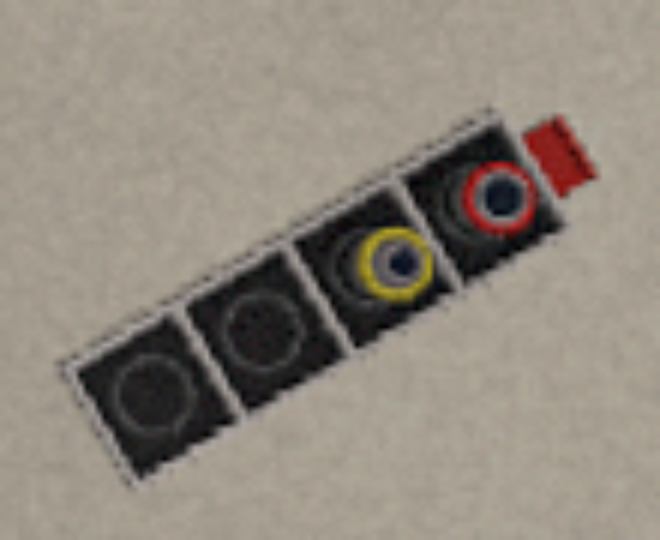

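Red and yellow stand centred in the two bays nearest the tab once parallax is allowed for. Next is green.

>>> {"method": "send_rows", "body": {
  "motion": [
    [[0, 0, 0], [0.08, 0, 0], 0.3],
    [[0, 0, 0], [0.165, 0.002, 0.0], 0.3],
    [[0, 0, 0], [0.165, 0.002, 0.2], 0.3],
    [[0, 0, 0], [0.165, 0.002, 0.4], 0.3],
    [[0, 0, 0], [0.165, 0.002, 0.5], 0.3],
    [[0, 0, 0], [0.165, 0.002, 0.548], 0.3],
    [[0, 0, 0], [0.165, 0.002, 0.548], 0.0],
    [[0, 0, 0], [0.165, 0.002, 0.548], -0.3],
    [[0, 0, 0], [0.165, 0.002, 0.548], -0.5],
    [[0, 0, 0], [0.165, 0.002, 0.548], -0.5]
  ],
  "newtons": 35
}}

```text
time_s: 22.68
tcp_pos: [0.4855, 0.1626, -0.0197]
ee_rot: [0.001, 0.496, 0.868, 0.001]
wrist_force: [-1.9, 1.0, 5.7]
grip_width: 0.031
grasp_force: 35.0
```

>>> {"method": "send_rows", "body": {
  "motion": [
    [[0, 0, 0], [0, 0, 0], -0.5]
  ],
  "newtons": 40
}}

```text
time_s: 22.8
tcp_pos: [0.4855, 0.1626, -0.0197]
ee_rot: [0.001, 0.496, 0.868, 0.001]
wrist_force: [-1.5, 1.5, 5.9]
grip_width: 0.0309
grasp_force: 39.0
```

```bash
python3 go.py .4808,-.2355,.09
```

```text
22.8 [ 0.4855  0.1626 -0.0197] [-1.5  1.5  5.9] 0.0309 39.0
.4808,-.2355,.09 [0. 0. 0.] [-1.703 -1.03  -0.549]
```

>>> {"method": "send_rows", "body": {
  "motion": [
    [[0, 0, 0], [0, 0, -0.1], -0.5],
    [[0, 0, 0], [0, 0, -0.3], -0.5],
    [[0, 0, 0], [-0.05, -0.03, -0.5], -0.5],
    [[0, 0, 0], [-0.2, -0.12, -0.6], -0.5],
    [[0, 0, 0], [-0.4, -0.24, -0.6], -0.5],
    [[0, 0, 0], [-0.6, -0.36, -0.6], -0.5],
    [[0, 0, 0], [-0.8, -0.48, -0.6], -0.5],
    [[0, 0, 0], [-1, -0.6, -0.6], -0.5]
  ]
}}

```text
time_s: 23.8
tcp_pos: [0.4823, -0.0723, 0.099]
ee_rot: [-0.0, 0.496, 0.868, -0.0]
wrist_force: [0.8, -0.5, -2.3]
grip_width: 0.0306
grasp_force: 40.0
```

>>> {"method": "send_rows", "body": {
  "motion": [
    [[0, 0, 0], [-0.2, -0.12, 0], -0.5],
    [[0, 0, 0], [-0.4, -0.24, 0], -0.5],
    [[0, 0, 0], [-0.6, -0.36, 0], -0.5],
    [[0, 0, 0], [-0.703, -0.43, 0], -0.5],
    [[0, 0, 0], [-0.703, -0.43, 0], -0.5],
    [[0, 0, 0], [-0.703, -0.43, 0], -0.5]
  ]
}}

```text
time_s: 24.55
tcp_pos: [0.4798, -0.2347, 0.0987]
ee_rot: [-0.001, 0.496, 0.868, 0.0]
wrist_force: [0.1, 0.9, -1.7]
grip_width: 0.0308
grasp_force: 40.0
```

```bash
python3 go.py .4808,-.2355,-.0177; python3 held.py green 42 .0217 pics/w11.png
```

```text
24.55 [ 0.4798 -0.2347  0.0987] [ 0.1  0.9 -1.7] 0.0308 40.0
.4808,-.2355,-.0177 [-0. -0.  0.] [-0.007  0.003  0.582]
[ 281  246   82   81 2088]
ring [ 0.4792 -0.2332  0.1624] off [-0.0006  0.0015]
```

>>> {"method": "send_rows", "body": {
  "motion": [
    [[0, 0, 0], [0, 0, 0.15], -0.5],
    [[0, 0, 0], [0, 0, 0.35], -0.5],
    [[0, 0, 0], [0, 0, 0.5], -0.5],
    [[0, 0, 0], [0, 0, 0.54], -0.5],
    [[0, 0, 0], [0, 0, 0.56], -0.5],
    [[0, 0, 0], [0, 0, 0.57], -0.5],
    [[0, 0, 0], [0, 0, 0.577], -0.5],
    [[0, 0, 0], [0, 0, 0.577], -0.5]
  ]
}}

```text
time_s: 25.6
tcp_pos: [0.4806, -0.2359, -0.0155]
ee_rot: [0.001, 0.496, 0.868, -0.0]
wrist_force: [-0.1, -0.5, -3.2]
grip_width: 0.0304
grasp_force: 40.1
```

>>> {"method": "send_rows", "body": {
  "motion": [
    [[0, 0, 0], [0, 0, 0.003], -0.5],
    [[0, 0, 0], [0, 0, 0.006], -0.5],
    [[0, 0, 0], [0, 0, 0.006], -0.5]
  ]
}}

```text
time_s: 25.98
tcp_pos: [0.4802, -0.2356, -0.0173]
ee_rot: [-0.0, 0.496, 0.868, 0.0]
wrist_force: [-0.2, -0.2, -1.9]
grip_width: 0.0309
grasp_force: 40.1
```

>>> {"method": "send_rows", "body": {
  "motion": [
    [[0, 0, 0], [0, 0, 0.003], -0.5],
    [[0, 0, 0], [0, 0, 0.005], -0.5],
    [[0, 0, 0], [0, 0, 0.005], -0.5]
  ]
}}

```text
time_s: 26.35
tcp_pos: [0.4803, -0.2357, -0.0176]
ee_rot: [-0.0, 0.496, 0.868, -0.0]
wrist_force: [-3.1, 1.5, 6.5]
grip_width: 0.0311
grasp_force: 40.7
```

Contact. Release, and go for blue.

>>> {"method": "send_rows", "body": {
  "motion": [
    [[0, 0, 0], [0, 0, 0], -0.2],
    [[0, 0, 0], [0, 0, 0], -0.1],
    [[0, 0, 0], [0, 0, 0], 0.0],
    [[0, 0, 0], [0, 0, 0], 0.0],
    [[0, 0, 0], [0, 0, -0.1], 0.0],
    [[0, 0, 0], [0, 0, -0.25], 0.1],
    [[0, 0, 0], [0, 0, -0.45], 0.3],
    [[0, 0, 0], [0.2, 0.1, -0.6], 0.3],
    [[0, 0, 0], [0.4, 0.25, -0.6], 0.3],
    [[0, 0, 0], [0.6, 0.45, -0.6], 0.3]
  ]
}}

```text
time_s: 27.6
tcp_pos: [0.497, -0.0856, 0.1024]
ee_rot: [0.001, 0.497, 0.868, 0.0]
wrist_force: [0.6, 0.1, -0.0]
grip_width: 0.0552
grasp_force: 0.0
```

```bash
python3 go.py .5695,.1758,.1
```

```text
27.6 [ 0.497  -0.0856  0.1024] [ 0.6  0.1 -0. ] 0.0552 0.0
.5695,.1758,.1 [ 0.  0. -0.] [0.943 0.975 0.012]
```

>>> {"method": "send_rows", "body": {
  "motion": [
    [[0, 0, 0], [0.16, 0.2, 0], 0.3],
    [[0, 0, 0], [0.32, 0.4, 0], 0.3],
    [[0, 0, 0], [0.48, 0.6, 0], 0.3],
    [[0, 0, 0], [0.64, 0.8, 0], 0.3],
    [[0, 0, 0], [0.78, 0.97, 0], 0.3],
    [[0, 0, 0], [0.78, 0.97, 0], 0.3],
    [[0, 0, 0], [0.78, 0.97, 0], 0.3]
  ]
}}

```text
time_s: 28.48
tcp_pos: [0.5843, 0.146, 0.1013]
ee_rot: [-0.0, 0.496, 0.868, -0.0]
wrist_force: [0.5, 0.6, -0.4]
grip_width: 0.0555
grasp_force: 0.0
```

```bash
python3 go.py .5695,.1758,-.014; python3 held.py blue 48 -.099 pics/w12.png
```

```text
28.475 [0.5843 0.146  0.1013] [ 0.5  0.6 -0.4] 0.0555 0.0
.5695,.1758,-.014 [-0. -0.  0.] [0.166 0.012 0.577]
[305 131  39  45 410]
ring [0.5689 0.1759 0.0503] off [-0.0154  0.0299]
```

View pics/w12.png

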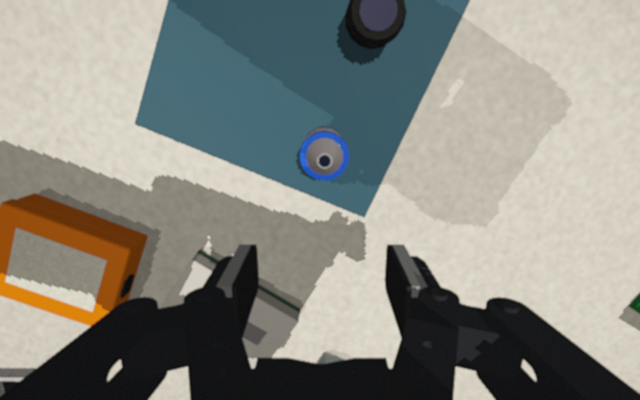

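Blue is at (324,154), centred between the fingers and clear of the eyepiece and boxes.

>>> {"method": "send_rows", "body": {
  "motion": [
    [[0, 0, 0], [0.08, 0.005, 0], 0.3],
    [[0, 0, 0], [0.168, 0.012, 0.0], 0.3],
    [[0, 0, 0], [0.168, 0.012, 0.2], 0.3],
    [[0, 0, 0], [0.168, 0.012, 0.4], 0.3],
    [[0, 0, 0], [0.168, 0.012, 0.52], 0.3],
    [[0, 0, 0], [0.168, 0.012, 0.575], 0.3],
    [[0, 0, 0], [0.168, 0.012, 0.575], 0.0],
    [[0, 0, 0], [0.168, 0.012, 0.575], -0.3],
    [[0, 0, 0], [0.168, 0.012, 0.575], -0.5],
    [[0, 0, 0], [0.168, 0.012, 0.575], -0.5]
  ],
  "newtons": 35
}}

```text
time_s: 29.78
tcp_pos: [0.5706, 0.1767, -0.012]
ee_rot: [0.001, 0.496, 0.868, 0.001]
wrist_force: [-1.3, 0.1, 4.3]
grip_width: 0.0312
grasp_force: 35.1
```

>>> {"method": "send_rows", "body": {
  "motion": [
    [[0, 0, 0], [0, 0, 0], -0.5]
  ],
  "newtons": 40
}}

```text
time_s: 29.9
tcp_pos: [0.5706, 0.1767, -0.012]
ee_rot: [0.001, 0.496, 0.868, 0.001]
wrist_force: [-2.2, 0.3, 5.8]
grip_width: 0.0306
grasp_force: 39.1
```

```bash
python3 go.py .45,-.1837,.1
```

```text
29.9 [ 0.5706  0.1767 -0.012 ] [-2.2  0.3  5.8] 0.0306 39.1
.45,-.1837,.1 [0.001 0.    0.   ] [-1.246 -1.434 -0.562]
```

>>> {"method": "send_rows", "body": {
  "motion": [
    [[0, 0, 0], [0, 0, -0.1], -0.5],
    [[0, 0, 0], [0, 0, -0.3], -0.5],
    [[0, 0, 0], [-0.04, -0.05, -0.5], -0.5],
    [[0, 0, 0], [-0.14, -0.16, -0.6], -0.5],
    [[0, 0, 0], [-0.28, -0.32, -0.6], -0.5],
    [[0, 0, 0], [-0.42, -0.48, -0.6], -0.5],
    [[0, 0, 0], [-0.56, -0.65, -0.6], -0.5],
    [[0, 0, 0], [-0.7, -0.8, -0.6], -0.5]
  ]
}}

```text
time_s: 30.9
tcp_pos: [0.5022, -0.0266, 0.1074]
ee_rot: [0.0, 0.496, 0.868, 0.0]
wrist_force: [0.4, 0.2, -1.7]
grip_width: 0.0309
grasp_force: 40.0
```

>>> {"method": "send_rows", "body": {
  "motion": [
    [[0, 0, 0], [-0.14, -0.16, 0], -0.5],
    [[0, 0, 0], [-0.28, -0.32, 0], -0.5],
    [[0, 0, 0], [-0.42, -0.48, 0], -0.5],
    [[0, 0, 0], [-0.546, -0.634, 0], -0.5],
    [[0, 0, 0], [-0.546, -0.634, 0], -0.5],
    [[0, 0, 0], [-0.546, -0.634, 0], -0.5]
  ]
}}

```text
time_s: 31.65
tcp_pos: [0.4491, -0.1835, 0.107]
ee_rot: [0.0, 0.496, 0.868, 0.0]
wrist_force: [-1.0, -0.4, -1.7]
grip_width: 0.0306
grasp_force: 40.2
```

```bash
python3 go.py .45,-.1837,-.010; python3 held.py blue 48 .014 pics/w13.png
```

```text
31.65 [ 0.4491 -0.1835  0.107 ] [-1.  -0.4 -1.7] 0.0306 40.2
.45,-.1837,-.010 [ 0. -0.  0.] [-0.003  0.003  0.585]
[ 281  248   82   78 2104]
ring [ 0.4491 -0.1829  0.169 ] off [-0.      0.0005]
```

>>> {"method": "send_rows", "body": {
  "motion": [
    [[0, 0, 0], [0, 0, 0.15], -0.5],
    [[0, 0, 0], [0, 0, 0.35], -0.5],
    [[0, 0, 0], [0, 0, 0.5], -0.5],
    [[0, 0, 0], [0, 0, 0.54], -0.5],
    [[0, 0, 0], [0, 0, 0.565], -0.5],
    [[0, 0, 0], [0, 0, 0.575], -0.5],
    [[0, 0, 0], [0, 0, 0.58], -0.5],
    [[0, 0, 0], [0, 0, 0.58], -0.5]
  ]
}}

```text
time_s: 32.7
tcp_pos: [0.4496, -0.1841, -0.0087]
ee_rot: [0.001, 0.496, 0.868, -0.0]
wrist_force: [0.5, 0.7, -1.8]
grip_width: 0.0307
grasp_force: 40.2
```

>>> {"method": "send_rows", "body": {
  "motion": [
    [[0, 0, 0], [0, 0, 0.003], -0.5],
    [[0, 0, 0], [0, 0, 0.006], -0.5],
    [[0, 0, 0], [0, 0, 0.006], -0.5]
  ]
}}

```text
time_s: 33.08
tcp_pos: [0.4494, -0.1841, -0.01]
ee_rot: [0.0, 0.496, 0.868, -0.0]
wrist_force: [-1.6, 1.5, 3.8]
grip_width: 0.0308
grasp_force: 40.7
```

Contact. Release, then back off upward and away toward the base's left to clear the view.

>>> {"method": "send_rows", "body": {
  "motion": [
    [[0, 0, 0], [0, 0, 0], -0.2],
    [[0, 0, 0], [0, 0, 0], -0.1],
    [[0, 0, 0], [0, 0, 0], 0.0],
    [[0, 0, 0], [0, 0, 0], 0.0],
    [[0, 0, 0], [0, 0, -0.1], 0.0],
    [[0, 0, 0], [0, 0, -0.25], 0.1],
    [[0, 0, 0], [0, 0, -0.45], 0.3],
    [[0, 0, 0], [0.2, 0.1, -0.7], 0.3],
    [[0, 0, 0], [0.4, 0.25, -0.8], 0.3],
    [[0, 0, 0], [0.6, 0.45, -0.8], 0.3]
  ]
}}

```text
time_s: 34.33
tcp_pos: [0.4674, -0.034, 0.1524]
ee_rot: [0.003, 0.497, 0.868, 0.001]
wrist_force: [0.3, -0.4, -0.6]
grip_width: 0.0555
grasp_force: 0.0
```

>>> {"method": "send_rows", "body": {
  "motion": [
    [[0, 0, 0], [0.2, 0.1, 0], 0.3],
    [[0, 0, 0], [0.4, 0.2, 0], 0.3],
    [[0, 0, 0], [0.6, 0.3, 0], 0.3],
    [[0, 0, 0], [0.6, 0.3, 0], 0.3]
  ]
}}

```text
time_s: 34.83
tcp_pos: [0.4559, 0.1013, 0.1494]
ee_rot: [-0.0, 0.494, 0.869, 0.0]
wrist_force: [0.6, -0.1, 0.1]
grip_width: 0.0555
grasp_force: 0.0
```

```bash
python3 - <<'E'
from rig import manip;import cv2,numpy as np
a=manip.camera('top')[165:265,370:480,::-1]; s=manip.camera('side')[95:215,370:460,::-1]
cv2.imwrite('pics/f.png',np.hstack([cv2.resize(a,(440,400)),cv2.resize(s,(300,400))]))
E
```

```text
(no output)
```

View pics/f.png

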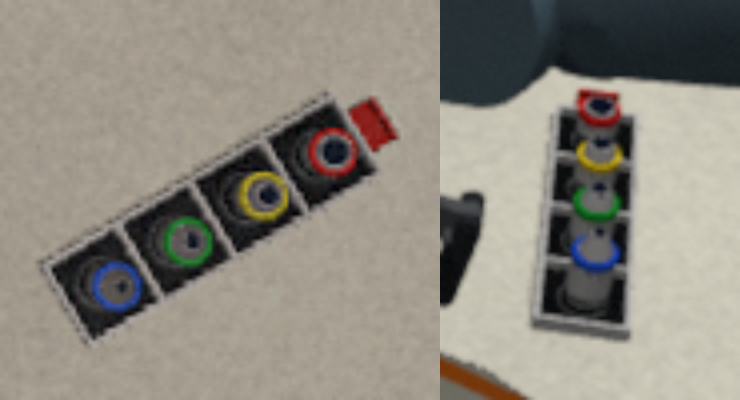

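The four stand upright in order: red at the tab (crop (333,152)), then yellow (263,196), green (187,242), and blue at the far end (116,286). The robot is clear of everything.

```bash
python3 -c "
from rig import manip
print(manip.sign_off())"
```

```text
the job is handed in; nothing more can be done
None
```

All four objectives are upright in the tray, red next to the pull tab, then yellow, green and blue at the far end, each lowered until it touched the bay floor; the job was handed in at about 35 s.

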